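# Open the filter box on the etching bench

## Task

Open the filter box on the bench: with the fingertips press its snap tab fully down, then push the released cover by its upright rib along the rails until the filter well is wholly uncovered and the cover lies flat on the landing at the other end of the box. Only push the cover, never lift or tip it, and leave the other things on the bench standing where they are.

Things in the scene. Friction and masses are not known exactly. Their poses are not given: they have to be found in the camera images.
- filter_box: Grey plastic box fixed to the bench, 317 mm long (its x, -145 to 172) x 124 wide (y). Origin: on the bench, on the box's centre line, about under the snap tab; z up. Deck 50 above the bench. Along x: filter well under the cover, snap tab (x -13 to 17), landing. The cover leaves only towards +x, over the pressed tab. A 12 high stop crosses the deck behind the cover, x -145 to -128.
- well (a point): Centre of the filter well's mouth, at box x -71, y 0, at deck height. The mouth spans box x -117 to -25 mm and y -34 to 34 and is under the cover at the start. Beside it the side rails (inner faces at y +-46.5) stand 18 above the deck, with lips over the cover's edges (lips' inner edges at y +-39) from x -135 to -20.
- landing (a point): Centre of the landing, at box x 90, y 0, at deck height: flat deck from x 19 mm to an end stop (14 high) at x 160. Side rails here are 8 high, without lips, inner faces at y +-46.5.
- cover: Loose white plastic cover, about 0.22 kg, 110 mm long (x) x 90 wide (y), axes parallel to the box's. Origin: centre of its underside; top of its plate 12 above that. Starts at box x -70, y 0, z 50, blocked by the tab 2 mm before its leading edge. The well is wholly uncovered when this origin is at box x 30 or more (100 mm of travel); it meets the end stop at x 105.
- rib_back (a point): Centre of the rear face of the cover's upright rib, the face to push on (towards box +x); 35 mm behind the cover's origin, 13 above the plate, 25 above the underside. Moves with the cover. The rib is 10 thick (x), 60 wide (y), rises 26 above the plate; behind it 20 mm of plate remain to the cover's trailing edge.
- tab_top (a point): Centre of the top face of the snap tab, at box x 2, y 0: a white plastic block with a flat top 30 (x) x 40 (y) mm between well and landing. Its top stands 63 above the bench (13 above the deck) when up, 51 when fully down. Moves with the tab.
- snap_tab (a joint): Travel of the snap tab straight down, in m: 0 to 0.002 at the start (up, blocking the cover), 0.012 fully down. It takes about 4 N to move, has no return spring and stays where it is left. The cover passes over it once it is 0.0095 or more down.
- jar: Bystander: small jar, 48 across, 70 high, standing beside the box; origin at the centre of its underside.
- beaker: Bystander: clear plastic beaker, 60 across, 78 high, standing beside the landing; origin at the centre of its underside.
- union_ring: Bystander: black pipe ring, 52 across, 22 high, lying beside the box; origin at the centre of its underside.
- bottle_a: Bystander: white bottle, 66 across, 190 high; origin at the centre of its underside.
- bottle_b: Bystander: green bottle, 60 across, 170 high; origin at the centre of its underside.
- brush: Bystander: hand brush lying on the bench near the robot, handle along its x.
Mind the look-alikes: they are no part of the job. Leave any brown or red look-alike of the cover alone.

How it is judged (in metres and radians):
On the way, in this order (a step that is already met when the one before it is completed fails the run):
1. the snap tab is pressed fully down while the cover is still on its seat (value of joint snap_tab above 0.0095 m and x of cover in the frame of filter_box below -0.055 m), for 0.1 s.
2. the cover is pushed clear of the well (x of cover in the frame of filter_box above 0.03 m), for 0.2 s.
At the end, for the whole second after the job is handed in: The cover's origin is 30 mm or more past the box's origin along the box's x (well wholly uncovered), between the rails (within 8 mm of the centre line), flat on the deck (underside 46 to 54 mm above the bench, tilt under 0.06 rad) and at rest (x of cover in the frame of filter_box between 0.03 and 0.115 m and z of cover in the frame of filter_box between 0.046 and 0.054 m and y of cover in the frame of filter_box between -0.008 and 0.008 m and angle between cover's own z axis and vertical below 0.06 rad and linear speed of cover below 0.02 m/s); the robot touches nothing.
It fails at once if the cover is lifted (more than 10 mm) or tipped (more than 0.2 rad) (z of cover in the frame of filter_box above 0.06 m or angle between cover's own z axis and vertical above 0.2 rad).
It fails at once if another thing on the bench is displaced by more than 30 mm or knocked over (distance of any of jar, beaker, union_ring, bottle_a, bottle_b, brush from where it was at the start of the episode above 0.03 m or angle between any of jar, beaker, union_ring, bottle_a, bottle_b's own z axis and vertical above 0.5 rad).
It also fails if it takes over 42 s, if anything falls off the work surface, if the arm or the gripper's body presses on something with over 40 N, if the wrist force passes 120 N, or if a joint passes its speed limit or range.

## Robot

A 6-joint arm with a two-finger parallel gripper is mounted at the origin on the work surface. World frame = base frame: x ahead of the robot, y to its left, z up, the work surface at z = 0. Lengths are in mm, angles in rad, forces in N, time in s.
With the tool pointing down it reaches from about 300 to 775 mm from the base axis. Payload 14.6 kg.
Tool frame: the origin (TCP) lies at the very end of the fingers, on their centre line; the grasp point (between the pads) lies 19 mm behind it (grip_point_offset is the distance from the TCP to the grasp point, in mm); z points along the fingers, y is the line along which they close (so a half turn about z gives the same grasp; the last joint's range is limited). The gripper opens to 94 mm and grips with 3 to 60 N. Pads are 16 mm wide; open, the fingers measure 119 mm over their backs; the gripper's body (75 mm by 177 mm) begins 78 mm behind the grasp point.
Start: joints at [1.208, 0.3, 1.521, -0, 1.321, -0.067], TCP at [160.325, 526.104, 205.446] pointing down, gripper open.
Joint ranges: [-3.03, 3.03], [-0.79, 2.21], [0.23, 2.52], [-1.04, 4.18], [0, 3.07], [-2.55, 2.55]. Speed limits (rad/s): [2.22, 2.22, 2.57, 3.14, 3.14, 3.14].

## Interface

Orientations are given as [roll, pitch, yaw] about the fixed x, y, z axes, in that order (R = Rz(yaw) Ry(pitch) Rx(roll)).
In Python, from cell import read_state, camera, camera_info, sign_off, grip_point_offset gives the robot as it stands.
- The arm moves only by the shell command python3 -m handwheel 'ROWS' [FORCE]. ROWS is text: rows parted by semicolons, each of 5 numbers parted by spaces: the shift along the world's x, y, z in units of 40 mm (1.0 is 40 mm), then the turn about the world's z in units of 5 degrees (1.0 is 5 degrees), then the closure, from 0 (fully open) to 1 (shut). In form: dx dy dz yaw gripper; .... A call has 1 to 12 rows; each row shifts and turns the commanded pose from where the row before left it; what a row does not reach is not made up. A row lasts 1/12 s, in which the tool goes at most 41.7 mm and 7.16 degrees, less where a joint would pass 70% of its speed; a pose out of reach is approached as far as the arm can. A call is refused whole if a number of a shift passes 1 or a number of a turn 1, either way. A call with a gripper value outside its range is refused whole. The fingers move at their own pace and stop on an object; FORCE is the grip in N (left out, the last holds). Time passes only in rows, so rows that do not move let the fingers close. It gives the time, the measured TCP pose, the force, the opening and the grip force at its end, in the units of the state.
- read_state(): the state, without advancing time (a new reading comes with each control period).
- camera(name): name is "scene" or "top" or "wrist"; returns (picture, depth): 420x560x3 uint8, red, green, blue; 420x560 float32, mm along the optical axis (not along the pixel's ray), 0 where there is no reading.
- camera_info(name): a dict with "intrinsics" (3x3 intrinsics, pixels), "world_from_camera" (4x4, takes a point from camera to world coordinates). Camera axes: x right, y down, z forward; pixel columns grow to the right and rows downward; lengths in mm; the calibration is good to about 2 mm. The wrist camera is an equidistant fisheye: a pixel r from the principal point sees the ray r / f radians off the axis. A picture is of the moment at which its call begins: read the wrist's pose just before it. camera_info takes no time and is no camera call; for the wrist camera it gives the pose at the moment of the call.
- sign_off(): hands the job in; it is judged then, once.
The state is a dict: "clock": time; "joints": joint angles; "qd": joint speeds; "effort": joint torques, N m; "eef_pos": TCP position; "eef_rot": TCP orientation; "wrist_force": force on the tool from outside, world axes, zero at the start; "moment": the same for the moment, N m; "finger_gap": finger opening in mm; "finger_force": force on a finger pad.
Only numpy, scipy, OpenCV 4.12 (cv2) and the standard library are available. Lean on these libraries where they do the work, as an engineer would, in place of code of your own. Each camera call takes 0.05 s, during which the arm holds its last target. There are 200 camera calls.

## Working session

There is one attempt and no reset: what is moved stays moved. The work goes in short steps, Python scripts to look and compute and a shell command to move; the robot and the scene stay as the last step left them, time stands still between calls to the robot, and variables do not carry over. Pictures are saved under pics/ and viewed, at most 10 in all, crops included, and the job is handed in when it is done.

```bash
mkdir -p pics; cat > h.py <<'E'
import numpy as np, cv2
from cell import *
def snap(name,fn):
    i=camera_info(name); p,d=camera(name)
    cv2.imwrite('pics/'+fn+'.png',p[:,:,::-1]); np.savez('pics/'+fn+'.npz',p=p,d=d,K=np.array(i['intrinsics']),T=np.array(i['world_from_camera']))
def pt(fn,u,v,z=None,r=1):
    f=np.load('pics/'+fn+'.npz');K,T,d=f['K'],f['T'],f['d']
    ray=np.array([(u-K[0,2])/K[0,0],(v-K[1,2])/K[1,1],1])
    if z is None:
        w=d[v-r:v+r+1,u-r:u+r+1]; s=np.median(w[w>0])
    else: s=(z-T[2,3])/(T[:3,:3]@ray)[2]
    return T[:3,:3]@(ray*s)+T[:3,3]
E
python3 - <<'E'
from h import *
snap('top','top0');snap('scene','sc0')
s=read_state();print(s['clock'],s['eef_pos'],s['eef_rot'],s['finger_gap'])
a=cv2.imread('pics/top0.png')
E
```

```text
0.1 [160.24660626 525.89002092 204.95532933] [-3.14057734e+00 -4.89679875e-05  2.84581150e+00] 94.1216302153925
```

View pics/top0.png

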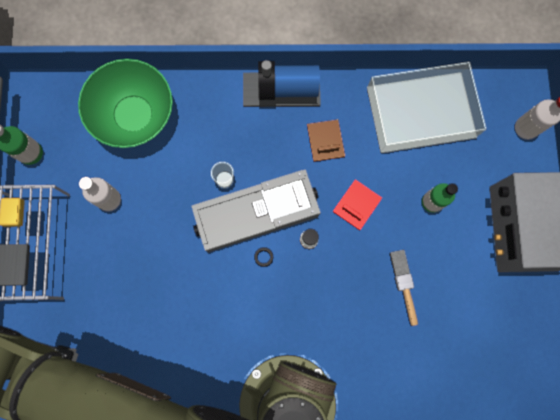

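View pics/sc0.png

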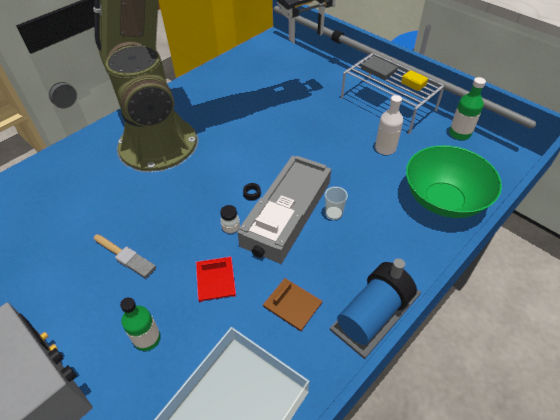

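The top view shows the white cover on the grey box at (289,200), the tab at about (260,208) and the landing to the left at about (225,220). The look-alikes are the red cover at (358,205) and the brown one at (325,140). I choose the white one on the box and will check it in a close crop.

```bash
python3 - <<'E'
from h import *
a=cv2.imread('pics/top0.png')[150:265,180:335]
cv2.imwrite('pics/c1.png',cv2.resize(a,None,fx=5,fy=5,interpolation=cv2.INTER_CUBIC))
for u,v in [(289,200),(260,208),(225,220),(222,176),(310,238),(264,257)]: print(u,v,pt('top0',u,v).round(1))
E
```

```text
289 200 [524.3 -12.7  60. ]
260 208 [503.7  64.1  60.7]
225 220 [474.9 157.   49.3]
222 176 [606.6 169.    3. ]
310 238 [421.  -64.7  68.7]
264 257 [380.5  55.6  -1.5]
```

View pics/c1.png

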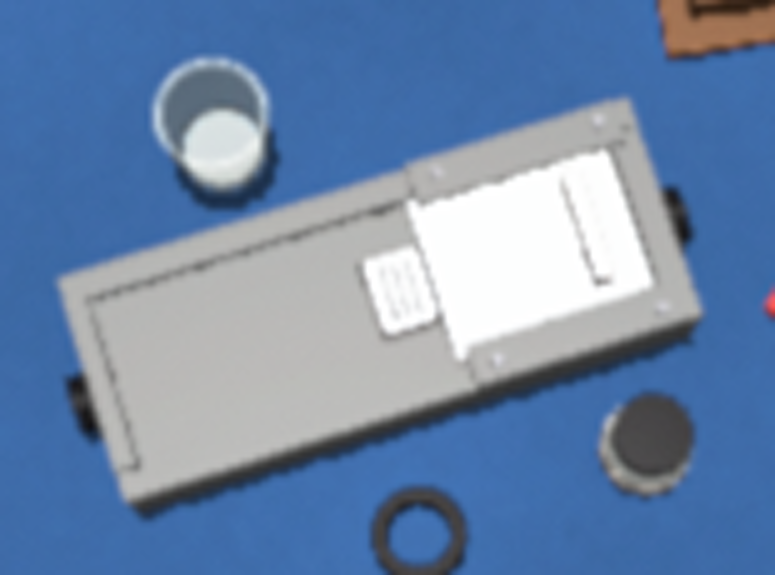

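The crop confirms it: white cover under the lips, with its rib near (590,230) in crop pixels. The white tab is centred at (401,291), and the box corners are at (60,282), (130,500), (702,318) and (628,100).

```bash
python3 - <<'E'
from h import *
g=lambda u,v,z: pt('top0',180+(u+.5)/5-.5,150+(v+.5)/5-.5,z)
tab=g(401,291,63)
A,B,C,D=g(60,282,58),g(130,500,58),g(702,318,68),g(628,100,68)
print('tab',tab,'corners',A,B,C,D)
m=(A+B)/2;n=(C+D)/2;ux=(m-n)[:2];L=np.linalg.norm(ux);ux/=L
print('len',L,np.linalg.norm((A-B)[:2]),'yaw',np.degrees(np.arctan2(ux[1],ux[0])))
o=m[:2]-172*ux;o2=n[:2]+145*ux;print('origin',o,o2,tab[:2]-2*ux)
s=read_state();print(np.degrees(s['eef_rot']))
# depth map in box frame around
f=np.load('pics/top0.npz')
yv=np.array([-ux[1],ux[0]])
P=[];
for v in range(160,250):
  for u in range(185,330):
    if f['d'][v,u]>0:
      p=pt('top0',u,v,r=0);q=p[:2]-(o+o2)/2;P.append([q@ux,q@yv,p[2]])
P=np.array(P);np.save('pics/P.npy',P)
w=P[abs(P[:,1])<20]
for a in range(-150,180,6):
  k=w[abs(w[:,0]-a)<3]
  if len(k):print(a,k[:,2].mean().round(1),end=' | ')
E
```

```text
tab [503.77041012  64.64310359  63.        ] corners [512.08711153 244.03436519  58.        ] [396.31371645 206.4605219   58.        ] [486.17695213 -92.865364    68.        ] [604.56963792 -57.28566112  68.        ]
len 313.8572481292692 121.71800486702466 yaw 106.88738717677931
origin [504.16496198  60.66450414] [503.2520191   63.67173287] [504.35139324  62.72934848]
[-1.79941827e+02 -2.80565902e-03  1.63052988e+02]
-150 39.0 | -144 61.2 | -138 60.7 | -132 61.6 | -126 57.3 | -120 61.4 | -114 61.5 | -108 61.1 | -102 88.5 | -96 76.5 | -90 60.6 | -84 60.9 | -78 61.6 | -72 61.2 | -66 61.5 | -60 62.3 | -54 61.4 | -48 61.0 | -42 61.0 | -36 60.7 | -30 61.6 | -24 61.8 | -18 53.3 | -12 59.3 | -6 59.7 | 0 60.4 | 6 59.5 | 12 59.2 | 18 46.5 | 24 49.5 | 30 48.3 | 36 50.0 | 42 49.3 | 48 49.5 | 54 49.9 | 60 49.4 | 66 49.2 | 72 49.5 | 78 50.0 | 84 48.9 | 90 48.7 | 96 49.7 | 102 49.9 | 108 50.5 | 114 49.8 | 120 48.0 | 126 49.0 | 132 49.5 | 138 49.3 | 144 49.1 | 150 49.2 | 156 49.5 | 162 59.7 | 168 63.4 | 174 48.2 |
```

Box origin is about (504, 62) with yaw 106.9°. I'll move above the tab, close the fingers and align the tool's y with the box's y (turn of -56°).

```bash
python3 -m handwheel '0.3 -0.4 0 -0.6 0; 0.5 -0.64 0 -0.65 0.5; 0.5 -0.64 0 -0.65 1; 0.5 -0.64 0 -0.65 1; 0.5 -0.64 0 -0.65 1; 0.5 -0.64 0 -0.65 1; 0.5 -0.64 0 -0.65 1; 0.5 -0.64 0 -0.65 1; 0.5 -0.64 0 -0.65 1; 0.5 -0.64 0 -0.65 1; 0.5 -0.64 0 -0.65 1; 0.5 -0.64 0 -0.65 1' 10
python3 -m handwheel '0.5 -0.64 0 -0.65 1; 0.5 -0.64 0 -0.65 1; 0.5 -0.64 0 -0.65 1; 0.5 -0.64 -0.3 -0.65 1; 0.5 -0.64 -0.4 -0.65 1; 0.3 -0.5 -0.4 -0.65 1; 0 -0.3 -0.4 -0.2 1; 0 0 -0.2 0 1; 0 0 0 0 1; 0 0 0 0 1'
python3 - <<'E'
from h import *
snap('wrist','w1')
s=read_state();print(s['clock'],s['eef_pos'],np.degrees(s['eef_rot']),s['finger_gap'])
E
```

```text
clock: 1.1
eef_pos: [392.9, 227.0, 205.4]
eef_rot: [-3.141, -0.0, 2.167]
wrist_force: [0.3, 0.8, 0.9]
finger_gap: 24.2
finger_force: 0.0
clock: 1.93
eef_pos: [504.1, 69.2, 137.7]
eef_rot: [-3.141, -0.0, 1.813]
wrist_force: [-0.1, 0.3, 0.3]
finger_gap: 0.9
finger_force: 0.0
1.9833 [504.43576277  69.35043489 138.26521119] [1.79948687e+02 1.18236202e-03 1.03884875e+02] 0.2753652615365931
```

View pics/w1.png

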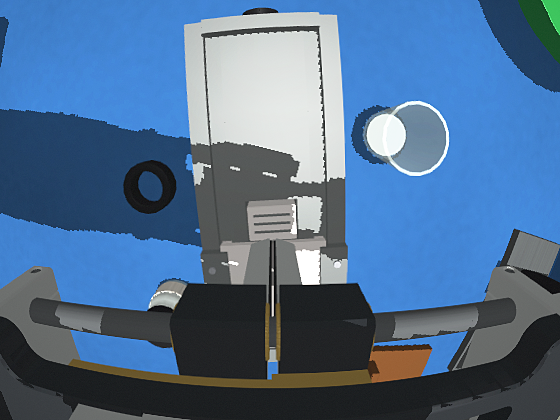

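The wrist view shows the tab at (248..297, 200..239), just ahead of the closed fingertips at (272,240). The box runs straight up the image. I'll intersect these pixels with their heights.

```bash
python3 - <<'E'
from h import *
f=np.load('pics/w1.npz');K,T=f['K'],f['T']
def fe(u,v,z):
    x=(u-K[0,2])/K[0,0];y=(v-K[1,2])/K[1,1];r=np.hypot(x,y);s=np.sin(r)/r
    d=T[:3,:3]@np.array([x*s,y*s,np.cos(r)]);return (T[:3,3]+d*(z-T[2,3])/d[2]).round(1)
for n,u,v,z in [('tabFL',248,202,63),('tabFR',297,199,63),('tabBR',297,239,63),('tabBL',248,241,63),('endL',185,24,58),('endR',337,15,58),('lipL',203,250,68),('lipR',345,246,68)]:
    p=fe(u,v,z);q=p[:2]-[504,62];a=np.radians(106.9);print(n,p,(q@[np.cos(a),np.sin(a)]).round(1),(q@[-np.sin(a),np.cos(a)]).round(1))
E
```

```text
tabFL [482.2  75.   63. ] 18.8 17.1
tabFR [520.1  86.9  63. ] 19.1 -22.6
tabBR [528.9  53.7  63. ] -15.2 -21.4
tabBL [489.5  42.2  63. ] -14.7 19.6
endL [396.6 207.4  58. ] 170.3 60.5
endR [515.2 243.1  58. ] 170.0 -63.4
lipL [454.3  26.8  68. ] -19.2 57.8
lipR [569.2  58.7  68. ] -22.1 -61.4
```

```bash
python3 -m handwheel '0.02 -0.1 -0.3 0.6 1; 0 0 -0.5 0 1; 0 0 -0.5 0 1; 0 0 -0.3 0 1; 0 0 -0.1 0 1; 0 0 0 0 1'
python3 -m handwheel '0 0 -0.1 0 1; 0 0 -0.1 0 1; 0 0 -0.1 0 1; 0 0 -0.1 0 1; 0 0 0 0 1; 0 0 0 0 1'
```

```text
clock: 2.48
eef_pos: [505.1, 65.2, 69.6]
eef_rot: [-3.141, -0.0, 1.865]
wrist_force: [-0.4, -0.8, 0.2]
finger_gap: 0.4
finger_force: 0.0
clock: 2.98
eef_pos: [504.9, 64.4, 53.3]
eef_rot: [-3.141, -0.0, 1.864]
wrist_force: [0.1, 0.3, 0.1]
finger_gap: 0.6
finger_force: 0.0
```

```bash
python3 -m handwheel '0 0 -0.05 0 1; 0 0 -0.05 0 1; 0 0 -0.02 0 1; 0 0 0 0 1; 0 0 0 0 1'
```

```text
clock: 3.4
eef_pos: [505.2, 64.4, 50.9]
eef_rot: [3.141, 0.0, 1.864]
wrist_force: [-15.4, -1.2, 33.8]
finger_gap: 0.6
finger_force: 17.1
```

Tab fully down (hard stop at z≈51, 34 N). Now I'll rise, move behind the rib and look at the tab and rib.

```bash
python3 -m handwheel '0 0 0.3 0 1; 0 0 0.6 0 1; 0 0 0.6 0 0.9; 0.1 -0.33 0.1 0 0.8; 0.2 -0.66 0 0 0.75; 0.2 -0.66 0 0 0.75; 0.2 -0.66 0 0 0.75; 0.16 -0.5 0 0 0.75; 0.02 -0.08 0 0 0.75; 0 0 0 0 0.75; 0 0 0 0 0.75'
python3 - <<'E'
from h import *
snap('wrist','w2');snap('top','top2');snap('scene','sc2')
s=read_state();print(s['clock'],s['eef_pos'],np.degrees(s['eef_rot']),s['finger_gap'])
a=np.array(s['eef_pos'][:2])-[505.2,62.5];t=np.radians(106.8);print(a@[np.cos(t),np.sin(t)],a@[-np.sin(t),np.cos(t)])
w=cv2.imread('pics/w2.png')
c=cv2.imread('pics/sc2.png')[140:270,215:350]
cv2.imwrite('pics/m2.png',np.hstack([cv2.resize(w,(400,300)),cv2.resize(c,(312,300))]))
E
```

```text
clock: 4.32
eef_pos: [540.0, -50.6, 112.4]
eef_rot: [-3.141, -0.0, 1.864]
wrist_force: [-0.2, 0.2, -0.5]
finger_gap: 23.5
finger_force: 0.0
4.4667 [540.10855079 -50.10611328 112.63817979] [-1.79991778e+02 -8.44399160e-03  1.06868711e+02] 23.52761108721504
-117.88970895349135 -0.8718890361353858
```

View pics/m2.png

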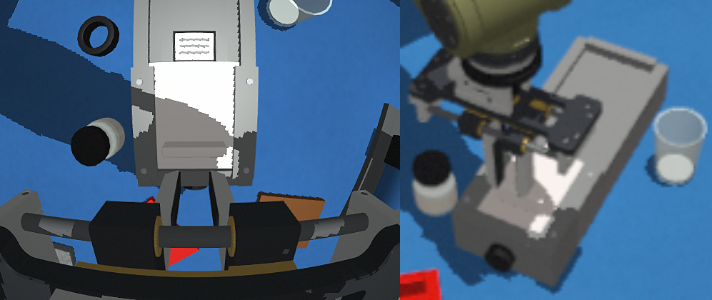

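The wrist view shows the fingers just behind the rib, which is at (195,150) in the montage. The tab is flush and the jar and beaker are still standing. I'll back off 3 mm and go down behind the rib.

```bash
python3 -m handwheel '0.02 -0.07 -0.1 0 0.75; 0 0 -0.3 0 0.75; 0 0 -0.3 0 0.75; 0 0 -0.25 0 0.75; 0 0 -0.15 0 0.75; 0 0 -0.03 0 0.75; 0 0 0 0 0.75'
```

```text
clock: 5.05
eef_pos: [541.0, -53.8, 67.0]
eef_rot: [-3.141, -0.0, 1.864]
wrist_force: [-0.5, -0.1, -0.0]
finger_gap: 23.5
finger_force: 0.0
```

```bash
python3 -m handwheel '-0.02 0.07 0 0 0.75; -0.03 0.1 0 0 0.75; -0.03 0.1 0 0 0.75; -0.03 0.1 0 0 0.75; -0.03 0.1 0 0 0.75; -0.03 0.1 0 0 0.75; -0.03 0.1 0 0 0.75'
python3 - <<'E'
from h import *
snap('wrist','w3')
E
```

```text
clock: 5.63
eef_pos: [533.3, -26.8, 67.8]
eef_rot: [3.141, 0.001, 1.864]
wrist_force: [1.5, -2.9, 3.8]
finger_gap: 23.2
finger_force: 1.7
```

View pics/w3.png

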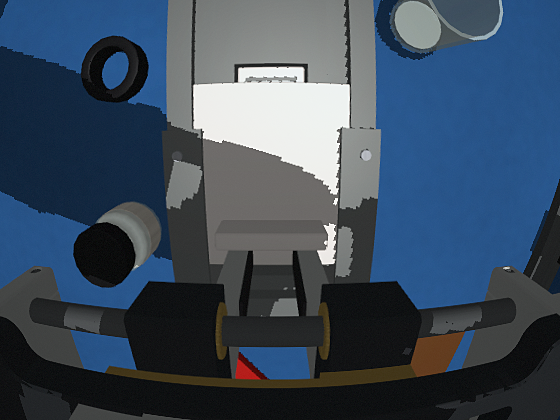

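The cover's leading edge at row 85 is already over the pressed tab. It slides straight with about 3 N of push, so I'll continue.

```bash
python3 -m handwheel '-0.03 0.1 0 0 0.75; -0.035 0.115 0 0 0.75; -0.035 0.115 0 0 0.75; -0.035 0.115 0 0 0.75; -0.035 0.115 0 0 0.75; -0.035 0.115 0 0 0.75; -0.035 0.115 0 0 0.75; -0.035 0.115 0 0 0.75; -0.035 0.115 0 0 0.75; -0.035 0.115 0 0 0.75; -0.035 0.115 0 0 0.75; -0.035 0.115 0 0 0.75'
python3 -m handwheel '-0.035 0.115 0 0 0.75; -0.035 0.115 0 0 0.75; -0.035 0.115 0 0 0.75; -0.035 0.115 0 0 0.75; -0.035 0.115 0 0 0.75; -0.035 0.115 0 0 0.75; -0.035 0.115 0 0 0.75; -0.035 0.115 0 0 0.75; -0.035 0.115 0 0 0.75; -0.03 0.1 0 0 0.75; -0.02 0.06 0 0 0.75; -0.01 0.03 0 0 0.75'
python3 -m handwheel '0 0 0 0 0.75; 0 0 0 0 0.75; 0 0 0 0 0.75; 0 0 0 0 0.75'
python3 - <<'E'
from h import *
snap('wrist','w4')
s=read_state()
a=np.array(s['eef_pos'][:2])-[505.2,62.5];t=np.radians(106.8);print(a@[np.cos(t),np.sin(t)],a@[-np.sin(t),np.cos(t)])
E
```

```text
clock: 6.68
eef_pos: [516.4, 27.9, 67.5]
eef_rot: [3.142, 0.0, 1.864]
wrist_force: [1.4, -3.5, 4.0]
finger_gap: 23.9
finger_force: 1.9
clock: 7.68
eef_pos: [501.4, 76.9, 67.4]
eef_rot: [-3.141, -0.0, 1.864]
wrist_force: [1.6, -3.1, 1.3]
finger_gap: 23.5
finger_force: 1.4
clock: 8.02
eef_pos: [501.4, 76.5, 67.3]
eef_rot: [-3.141, -0.0, 1.864]
wrist_force: [-0.5, 0.2, -0.5]
finger_gap: 23.4
finger_force: 0.0
14.495706190441894 -0.4214745518357737
```

View pics/w4.png

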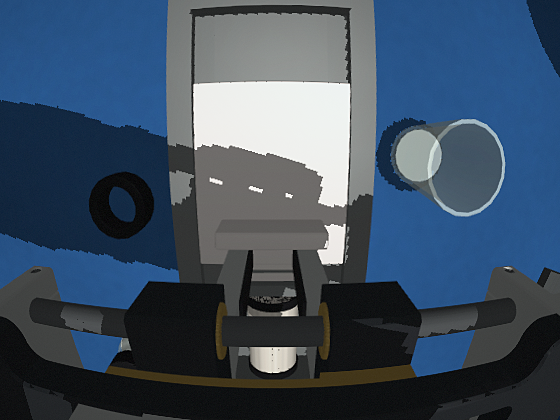

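The cover is at about x 57 and straight, with its trailing edge still over the tab. I'll push 25 mm more so it lies entirely on the landing, then back off and rise.

```bash
python3 -m handwheel '-0.02 0.06 0 0 0.75; -0.03 0.1 0 0 0.75; -0.03 0.1 0 0 0.75; -0.03 0.1 0 0 0.75; -0.03 0.1 0 0 0.75; -0.03 0.1 0 0 0.75; -0.01 0.04 0 0 0.75; 0 0 0 0 0.75; 0 0 0 0 0.75; 0 0 0 0 0.75'
python3 -m handwheel '0.02 -0.07 0 0 0.75; 0.04 -0.13 0 0 0.75; 0.04 -0.13 0 0 0.75; 0 0 0 0 0.75; 0 0 0.3 0 0.75; 0 0 0.6 0 0.75; 0.1 -0.3 0.6 0 0.75; 0.2 -0.6 0.6 0 0.75; 0.2 -0.6 0.6 0 0.75; 0.2 -0.6 0.4 0 0.75; 0 0 0 0 0.75; 0 0 0 0 0.75'
python3 - <<'E'
from h import *
snap('wrist','w5');snap('top','top5')
w=cv2.imread('pics/w5.png');c=cv2.imread('pics/top5.png')[150:270,180:340]
cv2.imwrite('pics/m5.png',np.hstack([cv2.resize(w,(400,300)),cv2.resize(c,(400,300))]))
f=np.load('pics/top5.npz')
t=np.radians(106.8);ux=np.array([np.cos(t),np.sin(t)]);yv=np.array([-ux[1],ux[0]]);P=[]
for v in range(160,250):
  for u in range(185,330):
    if f['d'][v,u]>0:
      p=pt('top5',u,v,r=0);q=p[:2]-[505.2,62.5];P.append([q@ux,q@yv,p[2]])
P=np.array(P);w=P[abs(P[:,1])<20]
for a in range(-20,174,6):
  k=w[abs(w[:,0]-a)<3]
  if len(k):print(a,np.median(k[:,2]).round(1),end=' | ')
print(read_state()['wrist_force'],read_state()['clock'])
E
```

```text
clock: 8.9
eef_pos: [494.4, 100.5, 67.5]
eef_rot: [3.141, -0.0, 1.864]
wrist_force: [-0.8, -0.6, -0.5]
finger_gap: 23.6
finger_force: 0.0
clock: 9.9
eef_pos: [526.6, 2.4, 191.7]
eef_rot: [3.141, 0.0, 1.862]
wrist_force: [-0.4, 0.5, 0.3]
finger_gap: 23.6
finger_force: 0.0
-20 479.5 | -14 479.7 | -8 510.5 | -2 509.5 | 4 474.7 | 16 25.6 | 22 48.7 | 28 49.7 | 34 61.0 | 40 61.3 | 46 61.1 | 52 86.0 | 58 87.1 | 64 61.2 | 70 62.2 | 76 62.3 | 82 61.4 | 88 61.9 | 94 62.0 | 100 60.5 | 106 61.9 | 112 61.6 | 118 62.1 | 124 61.2 | 130 61.5 | 136 61.6 | 142 50.0 | 148 49.7 | 154 50.1 | 160 52.3 | 166 63.8 | 172 63.1 | [-0.83992743  0.18683579 -0.78336581] 10.0
```

View pics/m5.png

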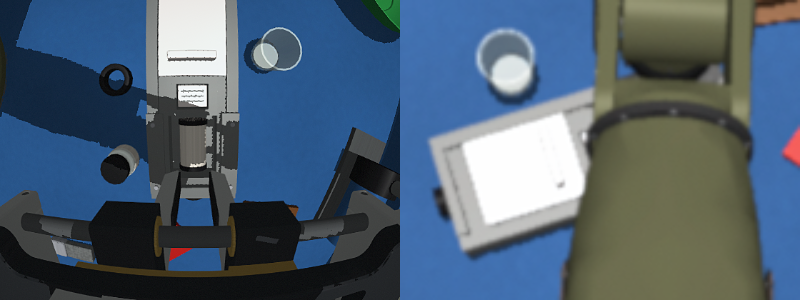

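The cover lies flat on the landing, spanning box x of about 31 to 139 (origin ≈ 84). The well is open, the jar, ring and beaker are standing, and the robot is clear. Handing in.

```bash
python3 -c "from cell import sign_off; print(sign_off())"
```

```text
the job is handed in; nothing more can be done
None
```

The job is handed in: the snap tab is fully down, the filter well is uncovered, and the cover lies flat on the landing with its origin at about box x 84 mm; I don't have the judge's verdict.

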